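# Fold back the sanding bay's bifold door and lock the neck rest on its screws

## Robot

A 6-joint arm with a two-finger parallel gripper is mounted at the origin on the work surface. World frame = base frame: x ahead of the robot, y to its left, z up, the work surface at z = 0. Lengths are in m, angles in rad, forces in N, time in s.
With the tool pointing down it reaches from about 0.25 to 0.775 m from the base axis. Payload 4 kg.
Tool frame: the origin (TCP) lies at the very end of the fingers, on their centre line; the grasp point (between the pads) lies 19 mm behind it; z points along the fingers, y is the line along which they close (so a half turn about z gives the same grasp; the last joint's range is limited). The gripper opens to 94 mm and grips with 3 to 60 N. Pads are 16 mm wide; open, the fingers measure 119 mm over their backs; the gripper's body (75 mm by 177 mm) begins 78 mm behind the grasp point.
Start: joints at [-1.247, 0.087, 1.371, -0, 1.684, -0.103], TCP at [0.228, -0.501, 0.176] pointing down, gripper open.
Joint ranges: [-3.1, 3.1], [-0.76, 2.03], [0.27, 2.55], [-1.08, 4.22], [0.17, 2.65], [-2.57, 2.57]. Speed limits (rad/s): [2.79, 2.79, 3.14, 3.14, 3.14, 3.14].

## Interface

Orientations are given as a unit quaternion [w, x, y, z].
In Python, from cell import manip gives the robot as it stands. Calls block until the motion is done:
- manip.move_to(position, orientation): joint-space move of the TCP to a pose.
- manip.servo_line(position, rate=0.15, rot=None, threshold=None): straight line of the TCP; rot=None keeps the orientation; rate is the mean speed in m/s. With threshold (N) it stops when the force on the tool has changed by that much, and returns True; else False.
- manip.set_joints(angles): joint-space move.
- manip.grip(opening, strength=None): finger opening in m; strength is the grip in N (None keeps the last); returns when the fingers have stopped.
- manip.dwell(seconds).
- manip.solve_ik(position, orientation): joint angles nearest the present ones, or None.
- manip.state(): the state.
- manip.capture(name): name is "scene" or "top"; returns the picture (420x560x3 uint8, red, green, blue); there is no depth.
- manip.get_calibration(name): a dict with "fx", "fy", "cx", "cy" (pixels), "pose" (4x4, takes a point from camera to world coordinates). Camera axes: x right, y down, z forward; pixel columns grow to the right and rows downward; lengths in m; the calibration is good to about 2 mm. A picture is of the moment at which its call begins. get_calibration takes no time and is no camera call.
A pose or a line that the arm cannot do raises manip.MotionError and nothing moves.
- manip.job_done(): hands the job in; it is judged then, once.
Trained networks look in the newest picture that a camera, given by its name, has taken for a name from the list of things; names that differ only in an ending like _2 or _b are one class to them, and where a whole thing is asked for, a point or a joint stands for the part that bears it (a point fixed in the world has none). Each returns a list of dicts, best first, with "score" (0 to 1); they miss things now and then, are a little off and sometimes report something else, mostly with a low value. They report only what shows in the picture. A call takes as long as a camera call. They do not tell look-alikes from the thing itself.
- manip.recognise(camera, name): "position" ([x, y, z] in m, in world coordinates, good to about 4 mm: the middle of the surface that is visible of it).
- manip.mark_of(camera, name): "position" ([x, y, z] in m, in world coordinates, good to about 4 mm: a listed point, or the origin of a listed thing).
The state is a dict: "time_s": time; "joint_pos": joint angles; "dq": joint speeds; "tau": joint torques, N m; "ee_pos": TCP position; "orientation": TCP orientation; "ft_force": force on the tool from outside, world axes, zero at the start; "torque": the same for the moment, N m; "opening": finger opening in m; "grasp_force": force on a finger pad.
Only numpy, scipy, OpenCV 4.12 (cv2) and the standard library are available. Lean on these libraries where they do the work, as an engineer would, in place of code of your own. Each camera call takes 0.05 s, during which the arm holds its last target. There are 200 camera calls.

## Task

First push the sanding bay's bifold door at its fold hinge, inwards, until both panels are folded right back against each other at the hinged side. Then pick up the guitar neck rest, lower its keyhole foot plate over the two screw heads on the bay's floor and slide it along until the screws sit home in the narrow ends of the slots; let go of it there, standing flat, with the door still folded. Leave the other things on the bench where they are.

Things in the scene. Friction and masses are not known exactly. Their poses are not given: they have to be found in the camera images.
- bay: Fixed open-topped plywood sanding bay, 210 deep (x) x 275 wide (y), walls 100 mm high, floor 10 mm above the bench. Origin on the bench under it (it spans x -105..105, y -130..145); +x points to its back wall, the door fills the front at x = -93 (closed), +y is the side of the door's hinged jamb.
- door (a joint): Bifold door: two wooden panels, each 110 wide, 10 thick, from 18 to 114 mm above the bench; the second one's free edge runs in the sill track and follows by itself. Value = angle of the first panel (hinged to the jamb at +y) in rad: 0 flat across the front, 1.45 fully folded (stop); starts a little folded. About 2 N at the fold moves it; it stays where it is left.
- door_pivot (a point): Fixed vertical hinge axis of the first panel at the jamb, 18 mm above the bench; axes are the bay's. At door angle q the fold is at this point + 110 mm * (sin q, -cos q) along the bay's x, y: it swings into the bay, then towards +y.
- fold_post (a point): Top centre of the dark round wooden post standing on the fold hinge, turning with the first panel: 18 mm diameter, it sticks up 52 mm above the panels' tops (from 114 to 166 mm above the bench), so that the fold can be pushed over the panels.
- rest: Guitar neck rest, loose, 0.2 to 0.4 kg: aluminium foot plate 132 (x) x 64 (y) x 6 mm; on its middle a dark wooden U block 44 (x) x 28 (y), solid to 56 and horns to 81 mm above the underside; grip it across y. Origin: centre of the underside, z up. Keyholes on its x axis: round openings 22 mm wide centred at x = -52 and +34, each with a 10 mm slot running towards +x.
- narrow_end_a (a point): Where a screw's axis sits when home in the slot of the first keyhole: on the rest's underside at its x = -34, that is 18 mm from the round opening's centre. The slot's blind end lets it go 1.5 mm further.
- narrow_end_b (a point): The same for the second keyhole, at the rest's x = +52.
- screw_near_hinge (a point): Top of the steel screw nearer the door's hinge, upright in the bay's floor. Head 14 mm wide, from 9 to 14 mm above the floor; shank 7 mm. Axes are the bay's. The rest, its x along the bay's y (either way round), goes down with its round openings over both heads, then moves 18 mm opposite to its own +x.
- screw_far_from_hinge (a point): The same for the other screw, 86 mm away along the bay's -y.
- glue: Loose glue bottle, 52 mm diameter, 130 mm tall; leave alone. Origin: centre of its underside.
- block: Loose cork sanding block, 110 x 60 x 32 mm; leave alone. Origin: centre of its underside.
- tin: Loose closed metal tin, 64 mm diameter, 75 mm tall; leave alone. Origin: centre of its underside.
- driver: Loose screwdriver lying on the bench; leave alone. Origin on its axis.
- plane: Loose small hand plane, 150 mm long, 45 wide, about 75 high; leave alone. Origin: centre of its sole.
There are look-alikes about, which are no part of the job. What is meant by the rest is not green or turquoise, and is the larger of those in its own colour.

How it is judged:
On the way:
1. the bifold door is folded back (door above 1.25 rad) while the neck rest is not yet at the screws (value of joint door above 1.25 rad and horizontal distance between rest and screw_near_hinge above 0.15 m), for 0.2 s.
At the end, for the whole second after the job is handed in: The door is still folded (above 1.25 rad); the neck rest is at rest, flat on the bay's floor (underside within 3 mm of it, tilt under 0.06 rad), each screw within 6 mm of a slot's narrow end (value of joint door above 1.25 rad and ((horizontal distance between narrow_end_a and screw_far_from_hinge below 0.006 m and horizontal distance between narrow_end_b and screw_near_hinge below 0.006 m) or (horizontal distance between narrow_end_a and screw_near_hinge below 0.006 m and horizontal distance between narrow_end_b and screw_far_from_hinge below 0.006 m)) and z of rest in the frame of bay below 0.013 m and angle between rest's own z axis and vertical below 0.06 rad and linear speed of rest below 0.02 m/s); the robot touches nothing.
It fails at once if the glue bottle is disturbed (moved more than 40 mm) (distance of glue from where it was at the start of the episode above 0.04 m).
It fails at once if the cork sanding block is disturbed (moved more than 40 mm) (distance of block from where it was at the start of the episode above 0.04 m).
It fails at once if the round tin is disturbed (moved more than 40 mm) (distance of tin from where it was at the start of the episode above 0.04 m).
It fails at once if the screwdriver is disturbed (moved more than 40 mm) (distance of driver from where it was at the start of the episode above 0.04 m).
It fails at once if the hand plane is disturbed (moved more than 40 mm) (distance of plane from where it was at the start of the episode above 0.04 m).
It also fails if it takes over 59 s, if anything falls off the work surface, if the arm or the gripper's body presses on something with over 40 N, if the wrist force passes 120 N, or if a joint passes its speed limit or range.

## Working session

There is one attempt and no reset: what is moved stays moved. The work goes in short steps, each a Python script; the robot and the scene stay as the last script left them, time stands still between calls to the robot, and variables do not carry over. Pictures are saved under pics/ and viewed, at most 10 in all, crops included, and the job is handed in when it is done.

```bash
mkdir -p pics
python3 - <<'E'
from cell import manip
import cv2,numpy as np
for c in ("top","scene"):
    im=manip.capture(c); cv2.imwrite(f"pics/{c}0.png",im[:,:,::-1])
    k=manip.get_calibration(c); print(c,k["fx"],np.round(k["pose"],3).tolist())
    for n in ["door_pivot","fold_post","rest","narrow_end_a","narrow_end_b","screw_near_hinge","screw_far_from_hinge","bay","glue","block","tin","driver","plane"]:
        print(n,[(np.round(d["position"],3).tolist(),round(d["score"],2)) for d in manip.mark_of(c,n)])
print(manip.state()["time_s"],manip.state()["orientation"])
E
```

```text
top 429.7966871988514 [[-0.003, -0.997, 0.073, 0.394], [-1.0, 0.003, 0.004, -0.023], [-0.004, -0.073, -0.997, 1.472], [0.0, 0.0, 0.0, 1.0]]
door_pivot [([0.516, 0.225, 0.018], 0.96), ([0.327, 0.289, -0.001], 0.3)]
fold_post [([0.522, 0.12, 0.164], 0.69)]
rest [([0.479, -0.313, -0.001], 0.8), ([0.311, -0.291, 0.001], 0.78), ([0.525, -0.128, 0.001], 0.57), ([0.32, -0.435, -0.002], 0.53)]
narrow_end_a [([0.496, -0.343, 0.001], 0.96), ([0.321, -0.415, -0.003], 0.92), ([0.531, -0.166, 0.002], 0.87), ([0.508, -0.085, -0.0], 0.79), ([0.303, -0.474, -0.002], 0.67), ([0.459, -0.264, 0.003], 0.58), ([0.275, -0.307, 0.0], 0.58)]
narrow_end_b [([0.496, -0.343, 0.001], 0.96), ([0.321, -0.415, -0.003], 0.92), ([0.531, -0.166, 0.002], 0.87), ([0.508, -0.085, -0.0], 0.79), ([0.303, -0.474, -0.002], 0.67), ([0.459, -0.264, 0.003], 0.58), ([0.275, -0.307, 0.0], 0.58)]
screw_near_hinge [([0.589, 0.135, 0.023], 0.74)]
screw_far_from_hinge [([0.59, 0.046, 0.025], 0.94)]
bay [([0.598, 0.109, -0.002], 0.86)]
glue [([0.327, 0.288, 0.002], 0.82)]
block []
tin [([0.381, -0.092, 0.002], 0.79), ([0.481, -0.314,
[... 795 characters left out ...]
002], 0.83), ([0.338, -0.28, -0.003], 0.78), ([0.325, -0.413, 0.001], 0.76), ([0.511, -0.084, 0.001], 0.73), ([0.488, -0.344, -0.001], 0.67), ([0.529, -0.166, 0.005], 0.58)]
screw_near_hinge []
screw_far_from_hinge [([0.589, 0.048, 0.022], 0.68)]
bay [([0.595, 0.113, 0.0], 0.89), ([0.518, 0.388, 0.002], 0.21)]
glue [([0.328, 0.293, 0.001], 0.72)]
block [([0.454, -0.267, -0.002], 0.72), ([0.654, -0.293, -0.005], 0.65)]
tin [([0.38, -0.093, 0.003], 0.78), ([0.525, 0.114, 0.166], 0.32)]
driver [([0.363, 0.093, -0.001], 0.73)]
plane [([0.522, 0.386, -0.004], 0.82), ([0.455, -0.266, -0.0], 0.43), ([0.326, 0.292, -0.001], 0.29)]
1.4 [ 4.34747100e-05  9.77311952e-01  2.11804973e-01 -5.31070661e-06]
```

View pics/top0.png

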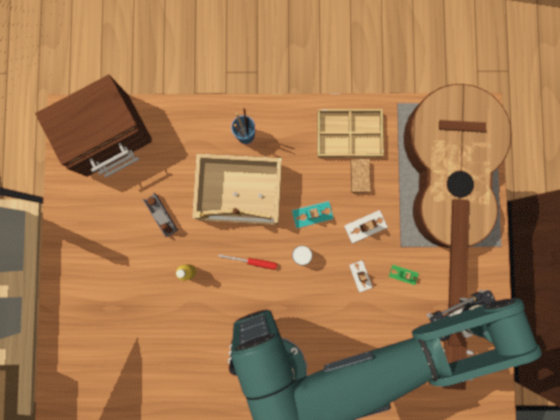

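View pics/scene0.png

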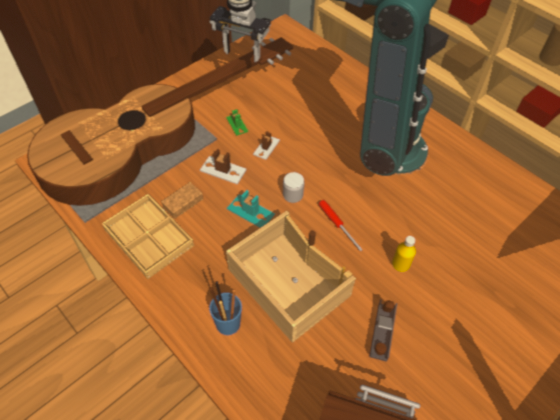

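View crops.

The top picture shows the large white rest near pixel (366,227), the bay at (238,188) with screws at about (237,194) and (263,196), and the fold post near (237,211). Next I zoom in on both the rest and the bay.

Run:
```python
import cv2,numpy as np
t=cv2.imread("pics/top0.png"); s=cv2.imread("pics/scene0.png")
z=lambda im,x,y,w,h,f:cv2.resize(im[y:y+h,x:x+w],None,fx=f,fy=f,interpolation=cv2.INTER_CUBIC)
a=z(t,190,148,100,80,4); b=z(t,340,205,50,50,6)[:300,:300]
c=z(s,225,210,130,130,3)[:300,:400]; d=z(s,195,145,55,45,7)[:300,:390]
C=np.zeros((600,800,3),np.uint8)
C[:300,:400]=a[:300];C[:300,400:700]=b;C[300:300+c.shape[0],:c.shape[1]]=c;C[300:300+d.shape[0],400:400+d.shape[1]]=d
cv2.imwrite("pics/z1.png",C)
```

```text
(no output)
```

View pics/z1.png

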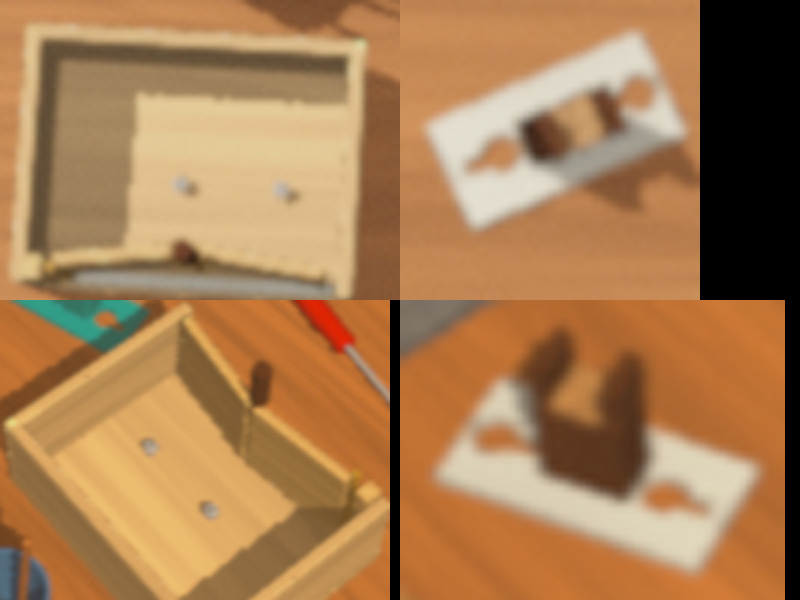

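The crops show the bay turned slightly clockwise, with screw heads at (183,184) and (283,190). The rest's slots run to the left (world +y), so its +x points left and down in the picture. I back-project these pixels.

```bash
cat > h.py <<'E'
from cell import manip
import numpy as np, cv2
from scipy.spatial.transform import Rotation as R
def bp(cam,uv,z):
    k=manip.get_calibration(cam); P=np.array(k["pose"])
    d=P[:3,:3]@np.array([(uv[0]-k["cx"])/k["fx"],(uv[1]-k["cy"])/k["fy"],1.])
    return P[:3,3]+d*(z-P[2,3])/d[2]
def down(a):
    "tool down, tool y axis at world angle a (mod pi)"
    y=np.array([np.cos(a),np.sin(a),0]);z=np.array([0,0,-1.]);x=np.cross(y,z)
    q=R.from_matrix(np.c_[x,y,z]).as_quat(); return [q[3],q[0],q[1],q[2]]
E
python3 - <<'E'
from h import *
f=lambda X,Y,x0,y0,s:((X+.5)/s-.5+x0,(Y+.5)/s-.5+y0)
c=np.array([bp("top",f(X,Y,190,148,4),.1) for X,Y in [(28,26),(365,41),(350,298),(12,278)]])
print("bay corners",c[:,:2].round(4).tolist(),c.mean(0))
yaw=[np.arctan2(-(a-b)[0],(a-b)[1]) for a,b in [(c[0],c[1]),(c[3],c[2])]]+[np.arctan2((a-b)[1],(a-b)[0]) for a,b in [(c[0],c[3]),(c[1],c[2])]]
print("yaw",np.round(yaw,3))
s=[bp("top",f(X,Y,190,148,4),.024) for X,Y in [(183,184),(283,190)]]; print("screws",np.round(s,4))
s=[bp("scene",f(X,Y-300,225,210,3),.024) for X,Y in [(209,509),(149,446)]]; print("screws",np.round(s,4))
print("post",bp("top",f(183,247,190,148,4),.166))
r=np.array([bp("top",f(X-400,Y,340,205,6),.006) for X,Y in [(635,30),(690,135),(475,230),(425,127)]])
d=(r[3]+r[2]-r[0]-r[1])/2; print("rest",r.mean(0),"len",np.linalg.norm(d),"ang",np.arctan2(d[1],d[0]))
r=np.array([bp("scene",f(X-400,Y-300,195,145,7),.006) for X,Y in [(505,376),(434,478),(697,574),(762,465)]])
d=(r[3]+r[2]-r[0]-r[1])/2; print("rest",r.mean(0),"len",np.linalg.norm(d),np.arctan2(d[1],d[0]))
# feasibility
for p,a in [((.478,-.312,.1),2.05-np.pi/2),((.59,.1,.1),-.045),((.52,.12,.13),.05),((.62,.21,.13),1.4)]:
    for k in (0,np.pi): print(manip.solve_ik(p,down(a+k)))
for i in range(2):
    for cam in ("top","scene"):
        manip.capture(cam)
        for n in ["screw_near_hinge","screw_far_from_hinge","door_pivot","fold_post"]: print(n,[np.round(d["position"],4).tolist() for d in manip.mark_of(cam,n)[:1]])
E
```

```text
bay corners [[0.7092, 0.2484], [0.6959, -0.0246], [0.4876, -0.012], [0.5044, 0.2589]] [0.59928247 0.11766109 0.1       ]
yaw [-0.049 -0.062 -0.051 -0.06 ]
screws [[0.5902 0.1302 0.024 ]
 [0.5848 0.0453 0.024 ]]
screws [[0.5915 0.1327 0.024 ]
 [0.5872 0.0479 0.024 ]]
post [0.52248002 0.11491554 0.166     ]
rest [ 0.47880804 -0.31343337  0.006     ] len 0.13336006722875612 ang 1.990769336390495
rest [ 0.47942675 -0.31074216  0.006     ] len 0.13267465927736805 1.979348303879033
[-6.77604683e-01  1.60053984e-01  1.44170861e+00 -4.44089210e-16
  1.53983006e+00 -1.15680836e+00]
[-6.77604683e-01  1.60053984e-01  1.44170861e+00 -4.44089210e-16
  1.53983006e+00  1.98478430e+00]
[ 7.31710707e-02  2.20309753e-01  1.37116454e+00 -4.44089210e-16
  1.55011836e+00  1.18171071e-01]
None
[ 1.20540268e-01  6.46035810e-02  1.48667874e+00 -4.44089210e-16
  1.59031033e+00  7.05402680e-02]
None
[ 2.40008198e-01  3.32961584e-01  1.17121610e+00 -4.44089210e-16
  1.63741497e+00 -1.15999180e+00]
[ 2.40008198e-01  3.32961584e-01  1.17121610e+00 -4.44089210e-16
  1.63741497e+00  1.98160085e+00]
screw_near_hinge [[0.5909, 0.133, 0.0232]]
screw_far_from_hinge [[0.5878, 0.0477, 0.0273]]
door_pivot [[0.5166, 0.225, 0.0146]]
fold_post []
screw_near_hinge [[0.5881, 0.1347, 0.0257]]
screw_far_from_hinge [[0.591, 0.0499, 0.0275]]
door_pivot [[0.5089, 0.2245, 0.0181]]
fold_post [[0.5234, 0.1157, 0.1667]]
screw_near_hinge [[0.6021, 0.1094, -0.0029]]
screw_far_from_hinge [[0.5892, 0.0464, 0.0259]]
door_pivot [[0.5148, 0.2259, 0.0124]]
fold_post [[0.5238, 0.1163, 0.1629]]
screw_near_hinge [[0.5888, 0.1316, 0.0222]]
screw_far_from_hinge [[0.5872, 0.0459, 0.0239]]
door_pivot [[0.5087, 0.2239, 0.0193]]
fold_post [[0.5264, 0.117, 0.1674]]
```

Run:
```python
from h import *
piv=np.array([.513,.225]); 
fold=lambda p:piv+.11*np.array([np.sin(p),-np.cos(p)])
manip.grip(0.05,20)
manip.servo_line([.228,-.45,.3],rate=.3)
p0=[.5235,.1165]
manip.move_to([*p0,.23],down(.1))
print("touch",manip.servo_line([*p0,.128],rate=.15,threshold=8))
manip.grip(0.026,10); print(manip.state()["opening"],manip.state()["ft_force"])
for p in list(np.arange(.25,1.4,.2))+[1.40,1.46]:
    hit=manip.servo_line([*fold(p),.128],rate=.12,rot=down(p),threshold=20)
    s=manip.state(); print(round(p,2),hit,np.round(s["ft_force"],1),round(s["time_s"],1))
    if hit: break
manip.grip(0.05)
manip.servo_line([*s["ee_pos"][:2],.26],rate=.2)
for cam in ("top","scene"):
    im=manip.capture(cam)
    cv2.imwrite(f"pics/{cam}1.png",im[:,:,::-1]); print([np.round(d["position"],4).tolist() for d in manip.mark_of(cam,"fold_post")[:1]])
print(manip.state()["time_s"])
```

```text
touch False
0.026066075026951935 [-0.31120411 -0.55454003 -0.36057614]
0.25 False [ 1.1 -0.5  0.4] 7.8
0.45 False [-0.3 -0.3  0.3] 8.2
0.65 False [-0.7 -0.1  0.7] 8.5
0.85 False [ 0.8  0.5 -0.2] 8.9
1.05 False [ 0.4 -0.7 -0.2] 9.2
1.25 False [-0.7 -1.1  0.3] 9.6
1.4 False [-0.4 -0.1  0.1] 9.9
1.46 False [-1.  -3.9  1. ] 10.1
[[0.6215, 0.2117, 0.1641]]
[[0.6227, 0.2059, 0.1664]]
11.7
```

View pics/scene1.png

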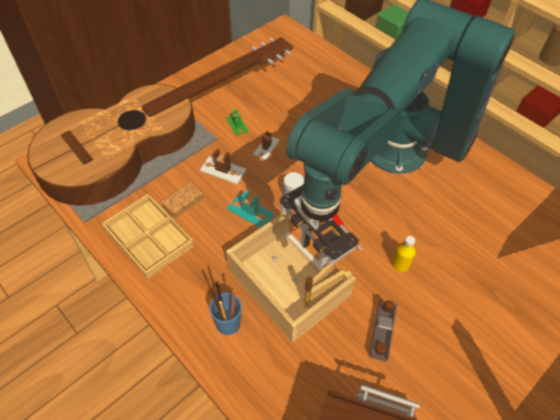

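The scene picture shows both panels folded against the hinged jamb, with the post at about (310,285). Now I grasp the rest.

Run:
```python
from h import *
r=[.4791,-.3121]; a=1.985-np.pi/2
manip.grip(0.07,25)
manip.move_to([*r,.16],down(a))
print(manip.servo_line([*r,.022],rate=.12,threshold=8),manip.state()["ee_pos"])
manip.grip(0.0,25); s=manip.state(); print("grip",s["opening"],s["grasp_force"])
z0=s["ee_pos"][2]
manip.servo_line([*r,.20],rate=.15)
u=np.array([.055,.9985]); ins=np.array([.5884,.0890])+9e-3*u
manip.move_to([*ins,.20],down(-.055))
manip.servo_line([*ins,z0+.045],rate=.12)
s=manip.state(); print(s["opening"],s["ft_force"],s["ee_pos"],s["time_s"],z0)
t=manip.capture("top");c=manip.capture("scene")
z=lambda im,x,y,w,h,f:cv2.resize(im[y:y+h,x:x+w,::-1],None,fx=f,fy=f,interpolation=cv2.INTER_CUBIC)
cv2.imwrite("pics/ins1.png",np.hstack([z(t,190,148,100,100,4),z(c,225,210,130,130,4)[:400,:400]]))
for cam in ("top","scene"):
  for n in("rest","narrow_end_a"): print(cam,n,[(np.round(d["position"],4).tolist(),round(d["score"],2)) for d in manip.mark_of(cam,n) if d["position"][1]>-.05])
```

```text
False [ 0.47977746 -0.31263814  0.02308216]
grip 0.027631392109977462 24.999338686466217
0.02745669459389072 [-0.25898608 -0.72166906 -1.50228614] [0.58976167 0.09802431 0.06820678] 20.4083 0.02197716875201034
top rest [([0.5886, 0.0954, 0.0436], 0.66)]
top narrow_end_a [([0.5909, 0.0626, 0.0455], 0.65), ([0.5908, 0.1479, 0.0483], 0.58)]
scene rest [([0.5877, 0.0979, 0.0461], 0.7), ([0.5198, 0.3853, -0.0007], 0.28), ([0.5821, 0.0643, 0.0437], 0.19)]
scene narrow_end_a [([0.5838, 0.061, 0.0433], 0.86), ([0.5888, 0.1521, 0.0462], 0.83)]
```

View pics/ins1.png

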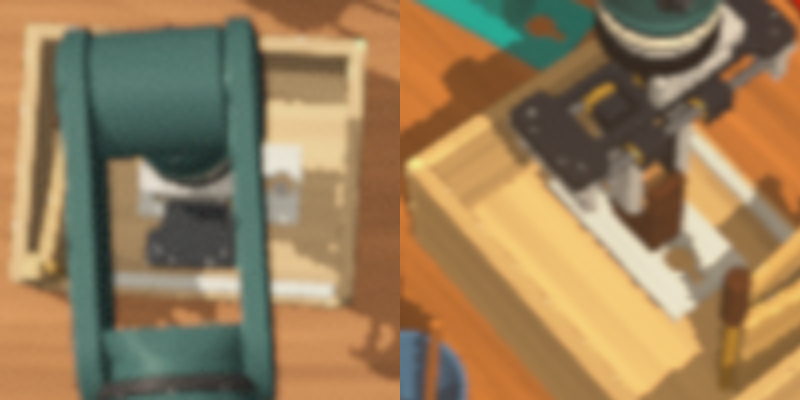

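The rest hangs level over the screws, slots towards +y. Lowering.

Run:
```python
from h import *
u=np.array([.055,.9985]); ins=np.array([.5884,.0890])+9e-3*u
hit=manip.servo_line([*ins,.0315],rate=.04,threshold=6)
s=manip.state(); print(hit,s["ee_pos"],s["ft_force"])
if s["ee_pos"][2]<.036:
    z=.0325
    print("slide",manip.servo_line([*(ins-.0185*u),z],rate=.03,threshold=12))
    s=manip.state(); print(s["ee_pos"],s["ft_force"],s["time_s"],np.dot(ins-s["ee_pos"][:2],u))
c=manip.capture("scene");cv2.imwrite("pics/sl.png",cv2.resize(c[205:345,215:370,::-1],None,fx=4,fy=4,interpolation=cv2.INTER_CUBIC))
for cam in ("scene",):
  for n in("rest","narrow_end_a"): print(cam,n,[(np.round(d["position"],4).tolist(),round(d["score"],2)) for d in manip.mark_of(cam,n) if d["position"][1]>-.05])
```

```text
True [0.58811201 0.09791344 0.03189408] [-0.06372625  0.16158181  5.06083037]
slide False
[0.58751706 0.08088243 0.03195787] [0.06509983 6.22877796 1.64882759] 22.2917 0.017154198775001
scene rest [([0.5873, 0.0786, 0.0113], 0.9)]
scene narrow_end_a [([0.5862, 0.1355, 0.0097], 0.98), ([0.5811, 0.0464, 0.009], 0.73), ([0.5879, 0.0465, 0.0231], 0.26)]
```

View pics/sl.png

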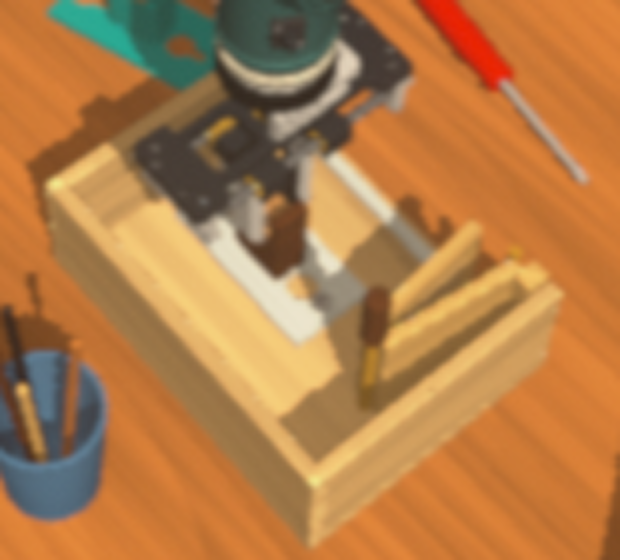

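The foot went down to the floor and slid about 17–18 mm, and the forces are low. I feel for the blind end, then release and check.

Run:
```python
from h import *
u=np.array([.055,.9985]); ins=np.array([.5884,.0890])+9e-3*u
print(manip.servo_line([*(ins-.0225*u),.0322],rate=.02,threshold=10))
s=manip.state(); print(s["ee_pos"],s["ft_force"],np.dot(ins-s["ee_pos"][:2],u))
manip.grip(0.05); s=manip.state(); print(s["ft_force"])
manip.servo_line([*s["ee_pos"][:2],.2],rate=.15)
manip.move_to([.42,-.2,.3],down(-.055))
im=[]
for cam,(x,y) in (("top",(190,148)),("scene",(235,220))):
  c=manip.capture(cam); im.append(cv2.resize(c[y:y+100,x:x+100,::-1],None,fx=4,fy=4,interpolation=cv2.INTER_CUBIC))
  for n in("rest","narrow_end_a","screw_near_hinge","screw_far_from_hinge","fold_post"): print(cam,n,[(np.round(d["position"],4).tolist(),round(d["score"],2)) for d in manip.mark_of(cam,n) if d["position"][1]>-.05])
cv2.imwrite("pics/end.png",np.hstack(im)); print(manip.state()["time_s"])
```

```text
False
[0.58752373 0.08060279 0.0322588 ] [-0.17136354 13.79994765  3.25747868] 0.017433049404267303
[-0.00789885  0.50619709  0.45715097]
top rest [([0.5864, 0.0778, 0.0091], 0.71)]
top narrow_end_a [([0.5888, 0.0456, 0.0113], 0.9), ([0.5926, 0.132, 0.0105], 0.73), ([0.5136, 0.225, 0.0169], 0.35)]
top screw_near_hinge [([0.5912, 0.1328, 0.0235], 0.61)]
top screw_far_from_hinge [([0.5885, 0.0469, 0.0239], 0.72)]
top fold_post [([0.6203, 0.2106, 0.1641], 0.57)]
scene rest [([0.584, 0.0789, 0.0088], 0.94)]
scene narrow_end_a [([0.5865, 0.1296, 0.01], 0.89), ([0.5096, 0.2224, 0.0184], 0.68), ([0.5828, 0.0442, 0.0094], 0.58)]
scene screw_near_hinge [([0.5916, 0.1342, 0.0233], 0.6)]
scene screw_far_from_hinge [([0.5899, 0.0458, 0.0278], 0.62)]
scene fold_post [([0.6254, 0.2069, 0.1672], 0.73)]
26.4917
```

View pics/end.png

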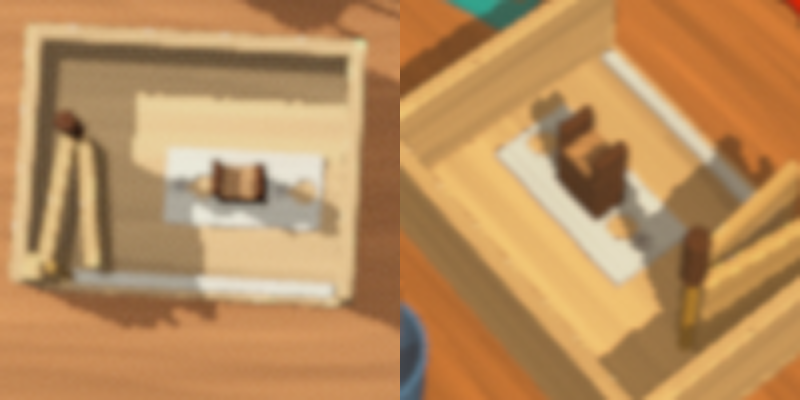

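The picture shows the plate flat on the floor. The round openings at (203,185) and (303,188) are empty, with the screws in the slot ends to their left. The sliding force rose to 14 N at the blind end, and the door is still folded.

```bash
python3 -c "
from cell import manip
print(manip.job_done())"
```

```text
the job is handed in; nothing more can be done
None
```

I handed the job in at about 26.5 s: the door is folded back and the neck rest stands flat on the bay floor, released, with both screws in the narrow ends of its slots; no verdict came back.

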